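# Hook a plug-in module out of a deep power-supply bay

## Robot

A 6-joint arm with a two-finger parallel gripper is mounted at the origin on the work surface. World frame = base frame: x ahead of the robot, y to its left, z up, the work surface at z = 0. Lengths are in m, angles in rad, forces in N, time in s.
With the tool pointing down it reaches from about 0.275 to 0.75 m from the base axis. Payload 10.2 kg.
Tool frame: the origin (TCP) lies midway between the tips of the shut fingers; the grasp point (between the pads) lies 19 mm behind it (arm.tcp_to_grasp is the distance from the TCP to the grasp point, in m); z points along the fingers, y is the line along which they close (so a half turn about z gives the same grasp; the last joint's range is limited). The gripper opens to 88 mm and grips with 3 to 60 N. Pads are 18 mm wide; open, the fingers measure 123 mm over their backs; the gripper's body (75 mm by 187 mm) begins 45 mm behind the grasp point.
Start: joints at [0.91, 0.313, 1.498, -0, 1.331, -0.223], TCP at [0.223, 0.475, 0.203] pointing down, gripper open.
Joint ranges: [-2.94, 2.94], [-0.97, 2.17], [0.19, 2.56], [-1.23, 4.37], [0.02, 3.11], [-2.88, 2.88]. Speed limits (rad/s): [2.39, 2.39, 3.01, 3.14, 3.14, 3.14].

## Interface

Orientations are given as a rotation vector (axis times angle).
In Python, from rig import arm gives the robot as it stands. The module is installed in compiled form; this text tells all that it offers.
- The arm moves only by the shell command python3 -m creep 'ROWS' [FORCE]. ROWS is JSON, a list of rows, each a list of 3 entries, a list of its own where there are three numbers: the gripper command: -1 is shut, 1 is fully open, values between are in proportion, then the shift along the tool's x, y, z in units of 0.25 m (1.0 is 0.25 m), then the turn about the tool's z in units of 0.5 rad (1.0 is 0.5 rad). A call has 1 to 20 rows; each row is the pose to reach, as a shift and turn from the pose commanded when the call began, along the tool's axes at that moment; what a row does not reach only later rows make up. A row lasts 1/10 s, in which the tool goes at most 50 mm and 8.59 degrees, less where a joint would pass 70% of its speed; a pose out of reach is approached as far as the arm can. A call with a number of a shift or a turn outside -1 to 1 is refused whole. A call with a gripper value outside its range is refused whole. The fingers move at their own pace and stop on an object; FORCE is the grip in N (left out, the last holds). Time passes only in rows, so rows that repeat a pose let the fingers close. It gives the time, the measured TCP pose, the force, the opening and the grip force at its end, in the units of the state.
- arm.sense(): the state, without advancing time (a new reading comes with each control period).
- arm.capture(name): name is "scene" or "top" or "wrist"; returns (picture, depth): 480x640x3 uint8, red, green, blue; 480x640 float32, m along the optical axis (not along the pixel's ray), 0 where there is no reading.
- arm.get_calibration(name): a dict with "fovy" (degrees; the focal length in pixels is half the picture's height over the tangent of half this angle, whatever the lens; pixels are square), "cx", "cy" (the principal point, pixels), "T" (4x4, takes a point from camera to world coordinates). Camera axes: x right, y up, looking along -z (the intrinsics and any distortion apply to the point x, -y, -z); pixel columns grow to the right and rows downward; lengths in m; the calibration is good to about 2 mm. A picture is of the moment at which its call begins: read the wrist's pose just before it. get_calibration takes no time and is no camera call; for the wrist camera it gives the pose at the moment of the call.
- arm.hand_in(): hands the job in; it is judged then, once.
The state is a dict: "time": time; "qpos": joint angles; "qvel": joint speeds; "joint_torque": joint torques, N m; "ee_pos": TCP position; "tcp_rot": TCP orientation; "ft_force": force on the tool from outside, world axes, zero at the start; "ft_torque": the same for the moment, N m; "width": finger opening in m; "gripper_force": force on a finger pad.
Only numpy, scipy, OpenCV 4.12 (cv2) and the standard library are available. Lean on these libraries where they do the work, as an engineer would, in place of code of your own. Each camera call takes 0.05 s, during which the arm holds its last target. There are 200 camera calls.

## Task

The plug-in module with the wire bail sits clipped in the bottom of one of the two deep bays of the opened power supply. Take the hook-ended picker from its stand, feel the hook gently under the bail, draw the module out of its spring clips and set it down gently upright on the floor of the parts tray, never touching it with the fingers. Then put the picker back in its stand as it was, leaving alone the flat-topped module in the other bay, the phone, the screwdriver and the brass bush in the tray.

Things in the scene. Friction and masses are not known exactly. Their poses are not given: they have to be found in the camera images.
- picker: Loose upright hook picker, 0.14 kg. Origin: shaft axis at the flange's underside; z up, x the way the hook points. Flange x -24 to 32, y +-18, 6 mm thick. Below: steel shaft 9 then 6 mm thick, its end bent to +x into a hook. Stiff telescopic shaft (slips only above 80 N) left at an unknown length: the hook's underside is anywhere from 88 to 118 mm below the flange. Not measured: feel it.
- picker_grip (a point): Middle of the picker's square rubber handle, 20 x 20 mm, 40 mm above the flange's underside (handle from 6 to 66 mm above it). Hook: 5 mm wire; it runs 18 mm to +x from the shaft's centre, the last 7 mm turned up; 11 mm high from underside to tip. Wire seat: between the 6 mm shaft and 10 mm from its centre.
- stand: Fixed wooden stand, origin at the centre of its underside. Top plate 90 x 70 mm, upper face at z = 135 mm. A slot 33 (x) x 17 (y) mm, centred 6 mm to +x of the origin, passes shaft and hook. The picker's flange rests on the upper face, picker origin above stand origin, same yaw.
- chassis: Fixed opened metal power supply, 220 x 200 x 115 mm high, origin under its centre. Open top, rim at z = 115. Two bays, each 66 (x) x 43 (y) mm inside, centred at x = -40, y = +24.5 and -24.5 mm, floor at z = 4. In each, brass spring clips squeeze a module's +-y faces at z = 12 to 28; 5 mm high lips 16.5 mm either side of the bay's centre stop it sliding along x.
- module: Loose plug-in module with the wire bail, 0.08 to 0.15 kg, in one of the bays, square with the chassis. Block 30 (x) x 26 (y) x 30 mm high, origin under its centre, z up; flat top with the bail standing on it. The clips resist drawing it up with about 4 to 9 N over the first 25 mm, then let go.
- module_bail (a point): Underside of the bail's peak, 45 mm above the module's underside, over its centre. Steel wire 3.6 mm thick in the module's y-z plane: legs at y = +-9.5 mm up to 41 mm, then slanting to a peak. Clear opening 15.4 mm wide, 15 mm high in the middle; a hook pointing along the module's x passes through.
- blank: Loose flat-topped module without a bail in the other bay, 30 x 26 x 30 mm, origin under its centre. To be left alone.
- tray: Fixed open grey parts tray 150 (x) x 120 (y) x 28 mm high, walls and floor 4 mm thick, origin under its centre.
- bush: Brass bush 18 mm across, 12 mm high, lying in the tray near its +x +y corner. Bystander.
- phone: Black phone 150 x 72 x 9 mm. Bystander.
- screwdriver: Screwdriver lying on the bench. Bystander.
Not all that is in view belongs to the job. What is shaped like the picker but pink is not meant.

How it is judged:
By the outcome, as a careful person would: the job done as asked, in the order asked, and still so for the second after the job is handed in, with the robot touching nothing.
It also fails if it takes over 72 s, if anything falls off the work surface, if the arm or the gripper's body presses on something with over 40 N, if the wrist force passes 120 N, or if a joint passes its speed limit or range.

## Working session

There is one attempt and no reset: what is moved stays moved. The work goes in short steps, Python scripts to look and compute and a shell command to move; the robot and the scene stay as the last step left them, time stands still between calls to the robot, and variables do not carry over. Pictures are saved under pics/ and viewed, at most 10 in all, crops included, and the job is handed in when it is done.

```bash
mkdir -p pics; cat > h.py <<'E'
import numpy as np, cv2
from rig import arm
def snap(n,f):
    c=arm.get_calibration(n); p,d=arm.capture(n); cv2.imwrite(f'pics/{f}.png',p[:,:,::-1]); np.savez(f'{f}.npz',p=p,d=d,T=c['T'],k=[c['fovy'],c['cx'],c['cy']]); return p,d,c
def cloud(f):
    z=np.load(f+'.npz'); d=z['d']; fo,cx,cy=z['k']; F=240/np.tan(np.radians(fo)/2)
    v,u=np.mgrid[:480,:640]; P=np.stack([(u-cx)/F*d,-(v-cy)/F*d,-d,np.ones_like(d)],-1)@z['T'].T
    P[d==0]=np.nan
    return P[...,:3],z['p']
E
python3 - <<'E'
from h import *
s=arm.sense(); print({k:np.round(v,3).tolist() for k,v in s.items()})
for n in('scene','top'):
    p,d,c=snap(n,n+'0'); print(n,{k:(np.round(v,3).tolist()) if k!='x' else v for k,v in c.items()},(d==0).mean())
E
```

```text
{'time': 0.0, 'qpos': [0.91, 0.313, 1.498, 0.0, 1.331, -0.223], 'qvel': [0.001, -0.0, -0.0, -0.001, 0.001, 0.001], 'joint_torque': [0.001, -40.222, -25.227, 0.069, 0.035, -0.0], 'ee_pos': [0.222, 0.475, 0.203], 'tcp_rot': [-0.682, -3.066, 0.002], 'ft_force': [-0.056, -0.632, -0.608], 'ft_torque': [0.05, 0.016, 0.007], 'gripper_force': 0.0, 'width': 0.088}
scene {'fovy': 48.101, 'cx': 317.843, 'cy': 240.909, 'T': [[-0.665, -0.43, 0.61, 1.2], [0.747, -0.402, 0.53, 0.631], [0.017, 0.808, 0.588, 0.859], [0.0, 0.0, 0.0, 1.0]]} 0.017727864583333332
top {'fovy': 42.539, 'cx': 325.658, 'cy': 252.296, 'T': [[-0.001, 0.989, -0.146, 0.26], [-1.0, 0.001, 0.013, -0.016], [0.013, 0.146, 0.989, 1.577], [0.0, 0.0, 0.0, 1.0]]} 0.004078776041666667
```

View pics/scene0.png

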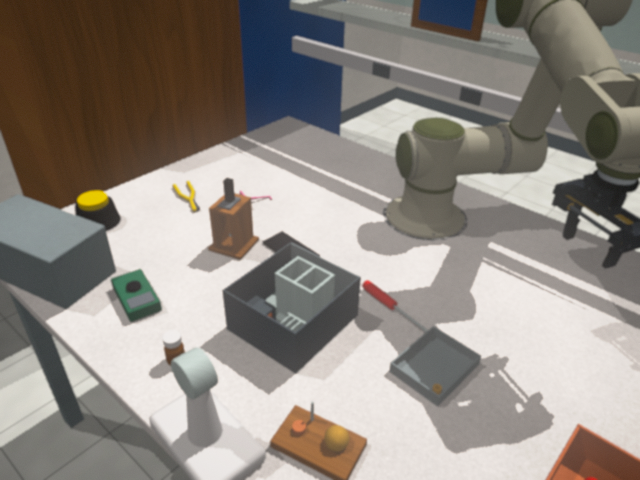

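View pics/top0.png

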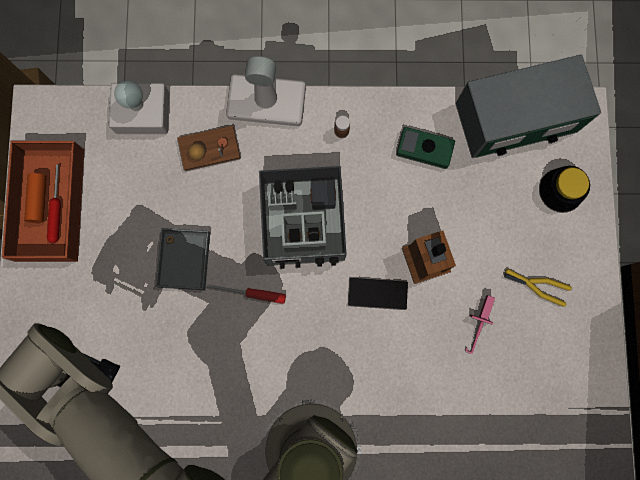

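The scene and top pictures show:
- The picker is in its wooden stand, at top-view (430,250). The pink lookalike is lying at (482,322) and isn't meant.
- The chassis is at (303,215), with bays near (293,230) and (314,230).
- The tray is at (183,260) with the bush at (170,240), the phone at (378,293) and the screwdriver at (265,295).

Next I'll estimate the poses.

```bash
python3 - <<'E'
from h import *
P,p=cloud('top0')
def rect(zlo,zhi,u0,u1,v0,v1,name):
    m=np.zeros((480,640),bool); m[v0:v1,u0:u1]=1
    m&=(P[...,2]>zlo)&(P[...,2]<zhi)
    q=P[m]; r=cv2.minAreaRect((q[:,:2]*1000).astype(np.float32)); print(name,len(q),np.round(r[0],1),np.round(r[1],1),round(r[2],1),'z',np.round(np.median(q[:,2]),4))
rect(.105,.125,250,355,150,275,'chassis rim')
rect(.02,.036,150,215,220,295,'tray rim')
rect(.122,.15,395,465,220,290,'stand top')
rect(.18,.23,395,465,220,290,'handle top')
rect(.136,.15,395,465,220,290,'flange')
rect(.006,.02,340,415,270,315,'phone')
z=P[225:250,280:330,2]*1000
print(np.round(z[::2,::2]).astype(int))
a=cv2.resize(p[140:280,250:360],None,fx=3.5,fy=3.5,interpolation=2); b=cv2.resize(p[205:300,395:475],None,fx=4.9,fy=4.9,interpolation=2)
h=min(a.shape[0],b.shape[0]); cv2.imwrite('pics/crop1.png',np.hstack([a[:h],b[:h]])[:,:,::-1])
E
```

```text
chassis rim 1156 [573.8  22.1] [222.3 200.3] 3.5 z 0.1126
tray rim 387 [473.  327.5] [121.8 150.7] 86.8 z 0.0251
stand top 1013 [ 473.1 -295. ] [90.7 72.5] 18.6 z 0.134
handle top 92 [ 472.7 -294.8] [20.  20.5] 17.3 z 0.1973
flange 338 [ 472.  -294.2] [88.4 70.5] 18.3 z 0.1385
phone 1078 [ 388.7 -169.8] [187.9 112. ] 90.0 z 0.0089
[[                   6                  109                   83
                     8                    9                    7
                     2                    1                    4
                    -1                   -1                  111
                    57                   -3                    6
                     6                    2                    3
                     5                    4                   -6
                   110                  111                   -2
                     5]
 [                   2                  117                   90
                     3                    6                    2
                     0                    7                    1
                     1      
[... 5666 characters left out ...]
   50
                    46                   43                    0
                    -6]
 [                   4                    4                   59
                    49                   56                   49
                    37                   46                   37
                    41                   35                   34
                    36                   30                   31
                    23                   28                   28
                    20                   18                   19
                    23                   14                    0
                     6]]<stdin>:14: RuntimeWarning: invalid value encountered in cast
```

View pics/crop1.png

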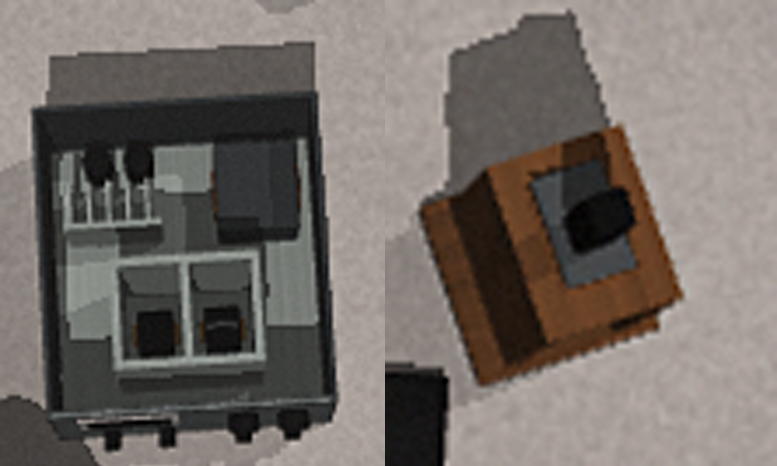

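The bailed module shows its wire as a bright line at crop (222,328), image (313,234), in the right (-y) bay. The block in the left bay at crop (155,333) is flat, so it's the blank. The stand's long axis is at about 18.6° (mod 180°). I'll take closer looks with the wrist camera, chassis first and then the stand.

```bash
cat >> h.py <<'E'
from scipy.spatial.transform import Rotation as R
def plan(x,y,z,yaw=None):
    "TCP target (world, m) and world yaw (deg) of tool y axis (mod 180) -> units for creep"
    s=arm.sense(); A=R.from_rotvec(s['tcp_rot']).as_matrix(); e=np.array(s['ee_pos'])
    sh=A.T@(np.array([x,y,z])-e)/.25
    cur=np.degrees(np.arctan2(A[1,1],A[0,1])); t=0
    if yaw is not None:
        d=(yaw-cur+90)%180-90; t=-np.radians(d)/.5
    print('t',round(s['time'],2),'ee',np.round(e,4),'yaw',round(cur,2),'tilt',np.round(A[:,2],4),'-> shift',np.round(sh,4),'turn',round(t,4),'q',np.round(s['qpos'],2),'F',np.round(s['ft_force'],2),'w',round(float(s['width']),4),'g',round(float(s['gripper_force']),1))
E
python3 - <<'E'
from h import *
plan(.45,.25,.40,93.5)
s=arm.sense();A=R.from_rotvec(s['tcp_rot']).as_matrix();T=np.array(arm.get_calibration('wrist')['T'])
print(A.round(3)); print((A.T@(T[:3,3]-s['ee_pos'])).round(3)); print((A.T@T[:3,:3]).round(3),arm.get_calibration('wrist')['fovy'])
E
```

```text
t 0.1 ee [0.2224 0.4753 0.2028] yaw 64.91 tilt [-7.e-04 -9.e-04 -1.e+00] -> shift [-1.2063 -0.4311 -0.7885] turn -0.9978 q [ 0.91  0.31  1.5   0.    1.33 -0.22] F [-0.54  0.7   0.39] w 0.0882 g 0.0
[[-0.906  0.424 -0.001]
 [ 0.424  0.906 -0.001]
 [ 0.    -0.001 -1.   ]]
[ 0.069  0.001 -0.181]
[[-0.001  0.964  0.266]
 [ 1.     0.001  0.001]
 [ 0.001  0.266 -0.964]] 64.77796199616722
```

```bash
R='[1,[-0.9,-0.62,-0.2],-0.99]'; python3 -m creep '[[1,[-0.9,-0.62,-0.3],-0.99],[1,[-0.9,-0.62,-0.3],-0.99],[1,[-0.9,-0.62,-0.3],-0.99],[1,[-0.9,-0.62,-0.3],-0.99],[1,[-0.9,-0.62,-0.3],-0.99],[1,[-0.9,-0.62,-0.3],-0.99],[1,[-0.9,-0.62,-0.3],-0.99],[1,[-0.9,-0.62,-0.3],-0.99],[1,[-0.9,-0.62,-0.3],-0.99]]'; python3 -c "
from h import *
plan(.50,0,.29,93.5)"
```

```text
time: 1.0
ee_pos: [0.36, 0.2404, 0.2779]
tcp_rot: [0.091, -3.139, 0.0]
ft_force: [0.1, -0.1, -0.5]
width: 0.088
gripper_force: 0.0
t 1.0 ee [0.36   0.2404 0.2779] yaw 93.34 tilt [-1.e-03 -1.e-04 -1.e+00] -> shift [-0.5029 -0.9924 -0.049 ] turn -0.0056 q [ 0.32  0.06  1.61  0.    1.47 -1.31] F [ 0.08 -0.08 -0.52] w 0.088 g 0.0
```

```bash
python3 -m creep '[[1,[-0.5,-0.99,-0.05],0],[1,[-0.5,-0.99,-0.05],0],[1,[-0.5,-0.99,-0.05],0],[1,[-0.5,-0.99,-0.05],0],[1,[-0.5,-0.99,-0.05],0],[1,[-0.5,-0.99,-0.05],0],[1,[-0.5,-0.99,-0.05],0],[1,[-0.5,-0.99,-0.05],0]]'; python3 - <<'E'
from h import *
snap('wrist','w1')
plan(.47,-.25,.32,93.5)
E
```

```text
time: 1.8
ee_pos: [0.4993, 0.0011, 0.2902]
tcp_rot: [0.092, -3.139, -0.001]
ft_force: [-0.4, -0.1, 0.1]
width: 0.0879
gripper_force: 0.0
t 1.85 ee [0.4992 0.0015 0.2905] yaw 93.4 tilt [-8.e-04  5.e-04 -1.e+00] -> shift [ 0.1762 -0.9972 -0.1183] turn -0.0035 q [-0.23  0.21  1.41  0.    1.53 -1.86] F [-0.16  0.15 -0.16] w 0.0881 g 0.0
```

View pics/w1.png

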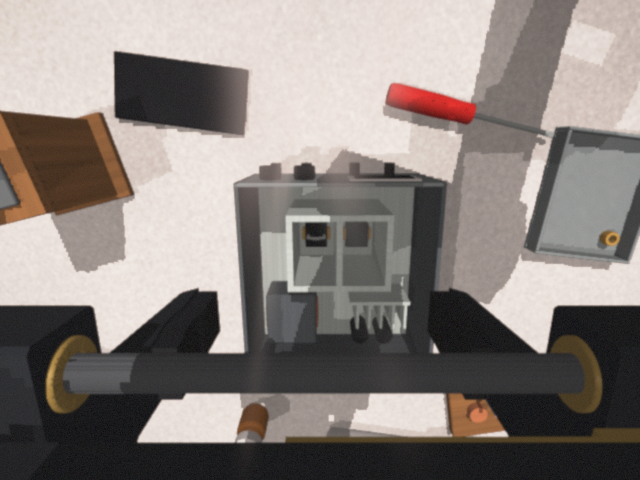

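The wrist view shows the bail over the block at (316,235), so that's the module. The flat blank is at (357,235), the tray at right with the bush at (610,238), and the stand's edge is at the left. I'll measure from this cloud and move on to look at the stand.

```bash
python3 -m creep '[[1,[0.05,-1,-0.2],0],[1,[0.05,-1,-0.2],0],[1,[0.05,-1,-0.2],0],[1,[0.05,-1,-0.2],0],[1,[0.05,-1,-0.2],0],[1,[0.05,-1,-0.2],0],[1,[0.05,-1,-0.2],0],[1,[0.05,-1,-0.2],0]]'; python3 - <<'E'
from h import *
snap('wrist','w2')
plan(.473,-.295,.32,18.6)
P,p=cloud('w1')
def rect(m,n):
    q=P[m]; r=cv2.minAreaRect((q[:,:2]*1000).astype(np.float32)); print(n,len(q),np.round(r[0],1),np.round(r[1],1),round(r[2],1),'z',np.round(np.median(q[:,2]),4))
v,u=np.mgrid[:480,:640]
rect((u>280)&(u<400)&(v>205)&(v<300)&(P[...,2]>.108)&(P[...,2]<.122),'bay walls rim')
for n,a,b in(('module',300,332),('blank',342,373)):
    m=(u>a)&(u<b)&(v>222)&(v<252)
    for lo,hi in((.026,.04),(.043,.06)): rect(m&(P[...,2]>lo)&(P[...,2]<hi),n+str(lo)) if (m&(P[...,2]>lo)&(P[...,2]<hi)).sum()>4 else print(n,lo,'none')
rect((u>525)&(P[...,2]>.02)&(P[...,2]<.034)&(v>120)&(v<270),'tray')
d=(u>590)&(u<630)&(v>225)&(v<255)&(P[...,2]>.012)&(P[...,2]<.02); print('bush',np.median(P[d],0))
E
```

```text
time: 2.65
ee_pos: [0.5018, -0.2483, 0.3409]
tcp_rot: [-0.094, 3.14, 0.001]
ft_force: [0.1, 1.1, 0.4]
width: 0.0879
gripper_force: 0.0
t 2.7 ee [ 0.5018 -0.2483  0.341 ] yaw 93.43 tilt [ 1.e-04  2.e-04 -1.e+00] -> shift [ 0.126  -0.1795  0.0839] turn 2.612 q [-0.67  0.34  1.1   0.    1.69 -2.3 ] F [-0.2   0.19  0.8 ] w 0.088 g 0.0
bay walls rim 2915 [536.   19.7] [ 79.1 104.2] 3.5 z 0.1144
module0.026 515 [537.4  -4.8] [29.2 33.8] 3.3 z 0.0333
module0.043 59 [537.  -5.] [ 3.3 22. ] 2.2 z 0.0489
blank0.026 589 [534.3  44. ] [28.9 32.7] 4.1 z 0.0333
blank 0.043 none
tray 1828 [475.1 327.3] [121.9 150. ] 86.6 z 0.0264
bush [0.52683803 0.37061348 0.01495041]
```

View pics/w2.png

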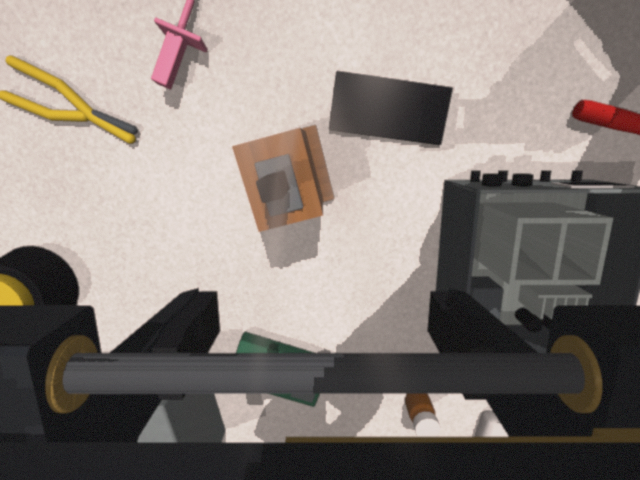

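Wrist view of the stand: top plate around (280,180), grey flange around (280,183), handle top near (273,186). The pink lookalike is at (175,50). Next I'll work out the picker's yaw from the flange offset.

```bash
python3 - <<'E'
from h import *
P,p=cloud('w2'); v,u=np.mgrid[:480,:640]; Z=P[...,2]; w=(u>225)&(u<340)&(v>115)&(v<240)
sat=(p.max(-1).astype(int)-p.min(-1))<40
def rect(m,n):
    q=P[m]; r=cv2.minAreaRect((q[:,:2]*1000).astype(np.float32)); print(n,len(q),np.round(r[0],1),np.round(r[1],1),round(r[2],1),'z',np.round(np.median(q[:,2]),4)); return q
st=rect(w&(Z>.127)&(Z<.15),'stand')
fl=rect(w&(Z>.13)&(Z<.15)&sat,'flange')
ha=rect(w&(Z>.19)&(Z<.21),'handle')
rect(w&(Z>.127)&(Z<.138)&~sat,'wood')
c=ha[:,:2].mean(0); 
for a in(18.4,):
    a=np.radians(a); ex=np.array([np.cos(a),np.sin(a)]); ey=np.array([-ex[1],ex[0]])
    for n,q in(('flange',fl),('stand',st)):
        print(n,'x',np.percentile((q[:,:2]-c)@ex*1000,[1,99]).round(1),'y',np.percentile((q[:,:2]-c)@ey*1000,[1,99]).round(1))
P2,_=cloud('scene0')
E
```

```text
stand 5469 [ 474.3 -295.1] [90.2 70.4] 17.8 z 0.1349
flange 1580 [ 485. -294.] [69.1 40.6] 17.5 z 0.1403
handle 585 [ 474.3 -295. ] [20.1 20.2] 17.6 z 0.2004
wood 3883 [ 474.3 -295.1] [90.2 70.4] 17.8 z 0.1346
flange x [-23.1  44.1] y [-22.8  17. ]
stand x [-44.   44.4] y [-35.2  33.9]
```

```bash
python3 - <<'E'
from h import *
P,p=cloud('w2'); v,u=np.mgrid[:480,:640]; Z=cv2.medianBlur(P[...,2].astype(np.float32),3); w=(u>225)&(u<340)&(v>115)&(v<240)
c=np.array([.4743,-.295]); a=np.radians(17.7); ex=np.array([np.cos(a),np.sin(a)]); ey=np.array([-ex[1],ex[0]])
X=(P[...,:2]-c)@ex*1000; Y=(P[...,:2]-c)@ey*1000
for lo in range(-44,44,4):
    print(lo,*[ (round(float(np.median(P[...,2][m]))*1000,1) if False else f"{np.median(P[...,2][m])*1000:.1f}/{m.sum()}") for y0,y1 in((-17,-11),(11,17),(-30,-22)) for m in [w&(X>=lo)&(X<lo+4)&(Y>y0)&(Y<y1)] if m.sum()>0])
plan(.4743,-.295,.30,17.7)
E
```

```text
-44 134.7/25 134.7/27 134.6/33
-40 134.7/25 134.3/26 134.7/33
-36 134.9/26 134.6/27 134.7/32
-32 134.7/26 134.8/26 134.6/32
-28 134.5/24 134.7/26 134.9/33
-24 140.1/26 140.7/25 134.6/33
-20 140.7/22 140.7/26 134.9/33
-16 140.7/25 140.9/26 134.8/32
-12 140.8/21 140.6/25 134.6/29
-8 140.8/24 134.8/32
-4 140.7/24 134.3/30
0 140.7/24 134.6/26
4 140.5/26 134.6/29
8 140.7/23 134.8/28
12 140.5/24 134.6/28
16 140.5/20 140.8/23 134.4/29
20 140.3/21 140.5/23 134.8/29
24 140.2/22 140.7/24 134.6/29
28 140.3/20 140.5/19 134.4/32
32 134.6/18 134.4/21 134.4/27
36 134.6/22 134.4/21 134.6/30
40 134.4/21 134.7/20 134.7/28
t 2.7 ee [ 0.5018 -0.2483  0.341 ] yaw 93.43 tilt [ 1.e-04  2.e-04 -1.e+00] -> shift [ 0.1208 -0.1798  0.1639] turn 2.6435 q [-0.67  0.34  1.1   0.    1.69 -2.3 ] F [-0.2   0.19  0.8 ] w 0.088 g 0.0
```

The flange runs from -24 to +32 along yaw 17.7°, so the hook points along +x at yaw 17.7°. I'll turn the tool so the fingers close along the picker's x.

```bash
python3 -m creep '[[1,[0.12,-0.18,0.16],1],[1,[0.12,-0.18,0.16],1],[1,[0.12,-0.18,0.16],1],[1,[0.12,-0.18,0.16],1]]' >/dev/null; python3 -m creep '[[1,[0,0,0],1],[1,[0,0,0],1],[1,[0,0,0],1],[1,[0,0,0],1]]' >/dev/null;  python3 -m creep '[[1,[0,0,0],0.644],[1,[0,0,0],0.644],[1,[0,0,0],0.644],[1,[0,0,0],0.644]]'; python3 -c "
from h import *
plan(.4743,-.295,.156,17.7)"
```

```text
time: 3.9
ee_pos: [0.4743, -0.2961, 0.301]
tcp_rot: [1.851, 2.538, 0.0]
ft_force: [-0.2, -0.9, 0.1]
width: 0.0882
gripper_force: 0.0
t 3.9 ee [ 0.4743 -0.2961  0.301 ] yaw 17.79 tilt [ 1.e-04 -1.e-04 -1.e+00] -> shift [0.0041 0.0011 0.58  ] turn 0.0031 q [-0.77  0.35  1.2   0.    1.59 -1.08] F [-0.22 -0.91  0.12] w 0.0882 g 0.0
```

```bash
python3 -m creep '[[1,[0.004,0.001,0.2],0],[1,[0.004,0.001,0.4],0],[1,[0.004,0.001,0.5],0],[1,[0.004,0.001,0.58],0],[1,[0.004,0.001,0.58],0],[1,[0.004,0.001,0.58],0]]'; python3 -m creep '[[-1,[0,0,0],0],[-1,[0,0,0],0],[-1,[0,0,0],0],[-1,[0,0,0],0],[-1,[0,0,0],0],[-1,[0,0,0],0],[-1,[0,0,0],0],[-1,[0,0,0],0],[-1,[0,0,0],0],[-1,[0,0,0],0]]' 35; python3 -c "
from h import *
plan(.4743,-.295,.30,17.7)"
```

```text
time: 4.5
ee_pos: [0.4743, -0.296, 0.1567]
tcp_rot: [1.854, 2.535, -0.0]
ft_force: [-0.2, 0.1, 0.1]
width: 0.088
gripper_force: 0.0
time: 5.5
ee_pos: [0.474, -0.2961, 0.1558]
tcp_rot: [1.857, 2.534, 0.0]
ft_force: [0.5, 0.7, -1.0]
width: 0.0197
gripper_force: 35.0
t 5.5 ee [ 0.474  -0.2961  0.1558] yaw 17.54 tilt [ 1.e-04  1.e-04 -1.e+00] -> shift [ 0.0039  0.0025 -0.5768] turn -0.0057 q [-0.77  0.43  1.46  0.    1.25 -1.07] F [ 0.51  0.74 -0.99] w 0.0197 g 35.0
```

```bash
python3 -m creep '[[-1,[0,0,-0.04],0],[-1,[0,0,-0.1],0],[-1,[0,0,-0.2],0],[-1,[0,0,-0.35],0],[-1,[0,0,-0.5],0],[-1,[0,0,-0.58],0],[-1,[0,0,-0.58],0],[-1,[0,0,-0.58],0]]'; python3 - <<'E'
from h import *
plan(.52,-.165,.30,17.7)
E
```

```text
time: 6.3
ee_pos: [0.4738, -0.296, 0.3]
tcp_rot: [-1.856, -2.533, -0.0]
ft_force: [0.6, -0.0, -1.9]
width: 0.0196
gripper_force: 35.0
t 6.3 ee [ 0.4738 -0.296   0.3   ] yaw 17.53 tilt [-7.e-04  6.e-04 -1.e+00] -> shift [4.439e-01 3.341e-01 4.000e-04] turn -0.0059 q [-0.77  0.35  1.21 -0.    1.59 -1.07] F [ 0.58 -0.02 -1.9 ] w 0.0196 g 35.0
```

```bash
python3 -m creep '[[-1,[0.44,0.33,0],0.49],[-1,[0.44,0.33,0],0.49],[-1,[0.44,0.33,0],0.49],[-1,[0.44,0.33,0],0.49],[-1,[0.44,0.33,0],0.49],[-1,[0.44,0.33,0],0.49],[-1,[0.44,0.33,0],0.49]]'; python3 - <<'E'
from h import *
p,d,c=snap('wrist','w3'); plan(.52,-.165,.19,3.5)
s=arm.sense(); P,p=cloud('w3'); A=R.from_rotvec(s['tcp_rot']).as_matrix()
Q=(P-s['ee_pos'])@A  # tool frame
m=(abs(Q[...,0])<.03)&(Q[...,1]>-.03)&(Q[...,1]<.04)&(Q[...,2]>.06)&(Q[...,2]<.16)
v,u=np.nonzero(m); print(m.sum(),u.min(),u.max(),v.min(),v.max())
q=Q[m]*1000
h=q[q[:,1]>6]; print('hook pts (tool y>6)',len(h),np.percentile(h,[2,25,50,75,98],axis=0).round(1))
print('all',np.percentile(q,[2,25,50,75,98],axis=0).round(1))
E
```

```text
time: 7.0
ee_pos: [0.5191, -0.1675, 0.3003]
tcp_rot: [-2.154, -2.286, 0.001]
ft_force: [0.5, 0.4, -0.5]
width: 0.0195
gripper_force: 35.0
t 7.05 ee [ 0.5191 -0.1674  0.3004] yaw 3.4 tilt [-6.e-04  2.e-04 -1.e+00] -> shift [0.0093 0.0043 0.4417] turn -0.0034 q [-0.53  0.31  1.25 -0.    1.58 -0.59] F [-0.56 -1.13 -1.13] w 0.0195 g 35.0
198 321 347 227 237
hook pts (tool y>6) 102 [[ -0.9   6.  107.5]
 [  0.5   9.2 109.6]
 [  1.8  12.8 113.7]
 [  2.8  15.4 114.7]
 [  3.5  18.5 116.7]]
all [[ -0.5  -1.8  82. ]
 [  1.4   1.8 101.6]
 [  2.8   6.4 110. ]
 [  3.5  13.2 114.4]
 [  4.2  17.8 116.5]]
```

View pics/w3.png

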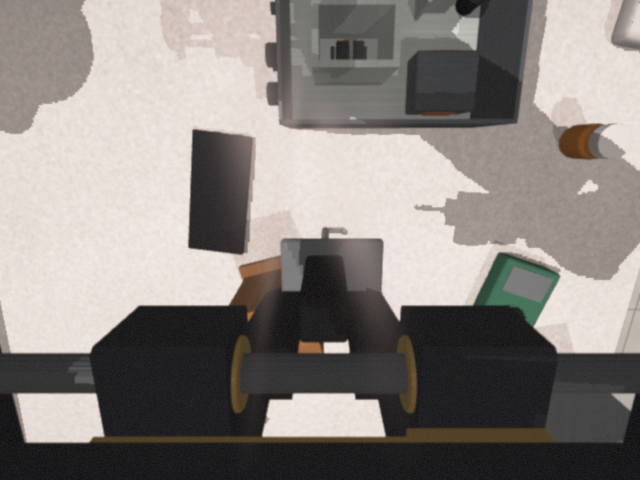

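The hook shows at (335,232), pointing along tool +y. Depth puts its underside about 119–120 mm below the TCP, i.e. roughly 98 mm below the flange. I'll check that by feeling gently on clear bench.

```bash
python3 -m creep '[[-1,[0,0,0.2],0],[-1,[0,0,0.4],0],[-1,[0,0,0.55],0],[-1,[0,0,0.65],0],[-1,[0,0,0.69],0],[-1,[0,0,0.69],0],[-1,[0,0,0.69],0]]'; python3 -m creep '[[-1,[0,0,0.004],0],[-1,[0,0,0.008],0],[-1,[0,0,0.012],0],[-1,[0,0,0.012],0]]';python3 -m creep '[[-1,[0,0,0.004],0],[-1,[0,0,0.008],0],[-1,[0,0,0.008],0]]'
```

```text
time: 7.75
ee_pos: [0.5201, -0.167, 0.1297]
tcp_rot: [2.152, 2.286, 0.001]
ft_force: [-0.4, 0.8, -0.2]
width: 0.0195
gripper_force: 35.0
time: 8.15
ee_pos: [0.5195, -0.1664, 0.1254]
tcp_rot: [2.153, 2.288, 0.0]
ft_force: [0.2, 0.1, -2.0]
width: 0.0194
gripper_force: 35.0
time: 8.45
ee_pos: [0.5194, -0.1664, 0.1231]
tcp_rot: [-2.152, -2.288, 0.0]
ft_force: [-0.4, 1.1, -1.4]
width: 0.0194
gripper_force: 35.0
```

```bash
for i in 1; do python3 -m creep '[[-1,[0,0,0.004],0],[-1,[0,0,0.004],0]]'; done; python3 -m creep '[[-1,[0,0,0.004],0],[-1,[0,0,0.004],0]]'; python3 -m creep '[[-1,[0,0,0.004],0],[-1,[0,0,0.004],0]]'
```

```text
time: 8.65
ee_pos: [0.5195, -0.1664, 0.1222]
tcp_rot: [-2.153, -2.288, 0.0]
ft_force: [0.2, -0.1, -1.0]
width: 0.0196
gripper_force: 35.0
time: 8.85
ee_pos: [0.5194, -0.1664, 0.1212]
tcp_rot: [-2.153, -2.288, 0.0]
ft_force: [0.1, -0.1, -2.6]
width: 0.0197
gripper_force: 35.0
time: 9.05
ee_pos: [0.5194, -0.1664, 0.1202]
tcp_rot: [-2.152, -2.288, 0.0]
ft_force: [0.3, 0.0, -0.8]
width: 0.0196
gripper_force: 35.0
```

```bash
python3 -m creep '[[-1,[0,0,0.003],0],[-1,[0,0,0.003],0]]'|grep -E 'ee|ft'; python3 -m creep '[[-1,[0,0,0.003],0],[-1,[0,0,0.003],0]]'|grep -E 'ee|ft';python3 -m creep '[[-1,[0,0,0.003],0],[-1,[0,0,0.003],0]]'|grep -E 'ee|ft'
```

```text
ee_pos: [0.5195, -0.1664, 0.1195]
ft_force: [-0.5, 0.0, -1.8]
ee_pos: [0.5195, -0.1664, 0.1187]
ft_force: [-0.0, -0.3, -0.9]
ee_pos: [0.5197, -0.1665, 0.1184]
ft_force: [-0.4, 0.5, 1.4]
```

```bash
python3 -m creep '[[-1,[0,0,0.002],0],[-1,[0,0,0.002],0]]'|grep -E 'ee|ft'; python3 -m creep '[[-1,[0,0,-0.4],0],[-1,[0,0,-0.72],0],[-1,[0,0,-0.72],0],[-1,[0,0,-0.72],0],[-1,[0,0,-0.72],0],[-1,[0,0,-0.72],0],[-1,[0,0,-0.72],0]]'|grep -E 'time|ee|ft'; python3 -c "
from h import *
a=np.radians(3.5);ex=np.array([np.cos(a),np.sin(a)]);m=np.array([.5372,-.005])
print(m-.0245*ex, m-.0065*ex)
plan(*(m-.0245*ex),.298,3.5)"
```

```text
ee_pos: [0.5198, -0.1666, 0.1183]
ft_force: [-1.1, 0.6, 4.9]
time: 10.55
ee_pos: [0.519, -0.1662, 0.2956]
ft_force: [0.1, 0.5, -2.9]
[ 0.5127457  -0.00649569] [ 0.53071212 -0.00539682]
t 10.55 ee [ 0.519  -0.1662  0.2956] yaw 3.49 tilt [-0.0031  0.0018 -1.    ] -> shift [ 0.639   0.0139 -0.0086] turn -0.0003 q [-0.52  0.32  1.26 -0.    1.57 -0.59] F [ 0.09  0.46 -2.92] w 0.0195 g 35.0
```

The bench contact gives a hook underside 118.3 mm below the TCP. Now I'll move over the bay.

```bash
python3 -m creep '[[-1,[0.15,0.01,0],0],[-1,[0.35,0.014,0],0],[-1,[0.5,0.014,0],0],[-1,[0.6,0.014,0],0],[-1,[0.639,0.014,0],0],[-1,[0.639,0.014,0],0],[-1,[0.639,0.014,0],0],[-1,[0.639,0.014,0],0]]'|grep -E 'time|ee|ft'; python3 -c "
from h import *
plan(.5127,-.0065,.232,3.5)"
```

```text
time: 11.35
ee_pos: [0.5133, -0.0079, 0.2971]
ft_force: [0.2, 0.2, -1.1]
t 11.35 ee [ 0.5133 -0.0079  0.2971] yaw 3.41 tilt [-8.e-04 -0.e+00 -1.e+00] -> shift [ 0.0059 -0.002   0.2605] turn -0.0032 q [-0.24  0.24  1.35 -0.    1.55 -0.3 ] F [ 0.18  0.16 -1.05] w 0.0195 g 35.0
```

```bash
python3 -m creep '[[-1,[0.006,-0.002,0.1],0],[-1,[0.006,-0.002,0.2],0],[-1,[0.006,-0.002,0.3],0],[-1,[0.006,-0.002,0.38],0],[-1,[0.006,-0.002,0.38],0],[-1,[0.006,-0.002,0.38],0]]'|grep -E 'time|ee|ft'; python3 - <<'E'
from h import *
p,d,c=snap('wrist','w4')
s=arm.sense(); P,p=cloud('w4'); A=R.from_rotvec(s['tcp_rot']).as_matrix(); Q=(P-s['ee_pos'])@A
m=(abs(Q[...,0])<.02)&(Q[...,1]>-.02)&(Q[...,1]<.03)&(Q[...,2]>.09)&(Q[...,2]<.13)
v,u=np.nonzero(m); print(m.sum(),u.min(),u.max(),v.min(),v.max()); print(np.percentile(Q[m]*1000,[2,25,50,75,98],axis=0).round(1))
b=(P[...,2]>.043)&(P[...,2]<.058)&(abs(P[...,0]-.537)<.02)&(abs(P[...,1]+.005)<.02); print('bail',b.sum(),np.median(P[b],0).round(4) if b.any() else '')
plan(.5127,-.0065,.158,3.5)
u0,v0=int(u.mean()),int(v.mean()); cv2.imwrite('pics/w4c.png',cv2.resize(p[max(0,v0-80):v0+60,u0-80:u0+100],None,fx=4,fy=4,interpolation=2)[:,:,::-1]); print(u0,v0)
E
```

```text
time: 11.95
ee_pos: [0.5129, -0.006, 0.2032]
ft_force: [-0.5, -0.3, -1.0]
239 305 347 211 237
[[ -1.  -12.3  90.1]
 [  1.5  -8.7 100.3]
 [  3.1   3.3 111.4]
 [  3.9  11.3 115. ]
 [ 17.3  17.4 119. ]]
bail 87 [ 0.5374 -0.004   0.0493]
t 12.0 ee [ 0.5132 -0.0059  0.2037] yaw 3.45 tilt [ 1.6e-03 -5.0e-04 -1.0e+00] -> shift [-0.0021 -0.0025  0.1828] turn -0.0017 q [-0.24  0.29  1.53 -0.    1.32 -0.3 ] F [ 0.68  0.01 -1.06] w 0.0193 g 35.0
327 228
```

View pics/w4c.png

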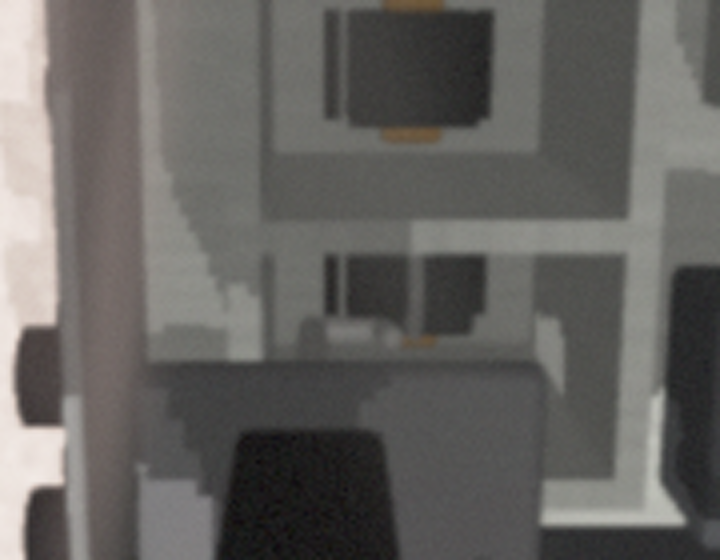

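The crop shows the hook at (350,330) pointing right towards the bail, a vertical wire at x≈415 on the module. The tip is short of the bail, as planned. I'll lower it and feel for the module's top.

```bash
python3 -m creep '[[-1,[-0.002,-0.002,0.06],0],[-1,[-0.002,-0.002,0.12],0],[-1,[-0.002,-0.002,0.16],0],[-1,[-0.002,-0.002,0.18],0],[-1,[-0.002,-0.002,0.186],0],[-1,[-0.002,-0.002,0.186],0],[-1,[-0.002,-0.002,0.186],0]]'|grep -E 'time|ee|ft'; python3 -m creep '[[-1,[0,0,0.006],0],[-1,[0,0,0.01],0],[-1,[0,0,0.01],0]]'|grep -E 'time|ee|ft'; python3 -m creep '[[-1,[0,0,0.004],0],[-1,[0,0,0.004],0]]'|grep -E 'time|ee|ft'
```

```text
time: 12.7
ee_pos: [0.5125, -0.0059, 0.1567]
ft_force: [0.6, 0.4, -1.0]
time: 13.0
ee_pos: [0.5122, -0.0058, 0.1535]
ft_force: [-0.3, 0.4, -1.0]
time: 13.2
ee_pos: [0.5121, -0.0058, 0.1525]
ft_force: [-0.0, 0.5, -1.8]
```

```bash
python3 -m creep '[[-1,[0,0,0.002],0],[-1,[0,0,0.002],0]]'|grep -E 'ee|ft'; python3 -m creep '[[-1,[0,0,0.002],0],[-1,[0,0,0.002],0]]'|grep -E 'time|ee|ft'
```

```text
ee_pos: [0.5123, -0.0058, 0.1523]
ft_force: [-0.5, 0.4, 0.2]
time: 13.6
ee_pos: [0.5124, -0.0059, 0.1521]
ft_force: [-1.3, -0.4, 5.7]
```

```bash
python3 -m creep '[[-1,[0,0,-0.006],0],[-1,[0,0,-0.0115],0],[-1,[0,0,-0.0115],0],[-1,[0,0,-0.0115],0]]'|grep -E 'time|ee|ft'; python3 -m creep '[[-1,[0,0.01,0],0],[-1,[0,0.02,0],0],[-1,[0,0.03,0],0],[-1,[0,0.04,0],0],[-1,[0,0.04,0],0]]'|grep -E 'time|ee|ft'
```

```text
time: 14.0
ee_pos: [0.5121, -0.0058, 0.1542]
ft_force: [0.8, -0.3, -1.5]
time: 14.5
ee_pos: [0.5225, -0.0052, 0.1544]
ft_force: [0.5, -0.3, -2.3]
```

```bash
python3 -m creep '[[-1,[0,0.008,0],0],[-1,[0,0.016,0],0],[-1,[0,0.024,0],0],[-1,[0,0.032,0],0],[-1,[0,0.032,0],0],[-1,[0,0.032,0],0]]'|grep -E 'time|ee|ft'; python3 -m creep '[[-1,[0,0,-0.008],0],[-1,[0,0,-0.016],0],[-1,[0,0,-0.024],0],[-1,[0,0,-0.024],0]]'|grep -E 'time|ee|ft'
```

```text
time: 15.1
ee_pos: [0.5301, -0.0047, 0.1544]
ft_force: [-0.7, -0.2, -1.2]
time: 15.5
ee_pos: [0.5303, -0.0047, 0.1609]
ft_force: [0.3, 0.9, -1.9]
```

```bash
python3 -m creep '[[-1,[0,0,-0.004],0],[-1,[0,0,-0.008],0],[-1,[0,0,-0.008],0]]'|grep -E 'time|ee|ft'; python3 -m creep '[[-1,[0,0,-0.004],0],[-1,[0,0,-0.004],0]]'|grep -E 'time|ee|ft'
```

```text
time: 15.8
ee_pos: [0.5298, -0.0046, 0.1618]
ft_force: [1.1, -0.5, -6.6]
time: 16.0
ee_pos: [0.5297, -0.0046, 0.1628]
ft_force: [-0.9, -0.2, -9.6]
```

The bail is hooked, with the pull rising to about 10 N. I'll draw it out slowly.

```bash
python3 -m creep '[[-1,[0,0,-0.006],0],[-1,[0,0,-0.012],0],[-1,[0,0,-0.018],0],[-1,[0,0,-0.024],0],[-1,[0,0,-0.03],0]]'|grep -E 'time|ee|ft';  python3 -m creep '[[-1,[0,0,-0.008],0],[-1,[0,0,-0.016],0],[-1,[0,0,-0.024],0],[-1,[0,0,-0.032],0],[-1,[0,0,-0.04],0],[-1,[0,0,-0.048],0],[-1,[0,0,-0.056],0],[-1,[0,0,-0.064],0],[-1,[0,0,-0.072],0],[-1,[0,0,-0.08],0],[-1,[0,0,-0.088],0],[-1,[0,0,-0.096],0],[-1,[0,0,-0.104],0],[-1,[0,0,-0.104],0],[-1,[0,0,-0.104],0]]'|grep -E 'time|ee|ft'
```

```text
time: 16.5
ee_pos: [0.5301, -0.0047, 0.1711]
ft_force: [0.4, 0.8, -10.1]
time: 18.0
ee_pos: [0.5302, -0.0047, 0.197]
ft_force: [-0.7, -0.2, -1.9]
```

```bash
python3 - <<'E'
from h import *
F=[]
for i in range(2):
    p,d,c=snap('wrist','w5'); F.append(arm.sense()['ft_force'][2])
print(F)
s=arm.sense(); P,p=cloud('w5')
b=(abs(P[...,0]-.537)<.016)&(abs(P[...,1]+.005)<.016); z=P[...,2][b]; print(np.histogram(z,bins=np.arange(0,.2,.01)))
v,u=np.nonzero(b&(P[...,2]<.1)); u0,v0=int(u.mean()),int(v.mean()); print(u0,v0)
cv2.imwrite('pics/w5c.png',cv2.resize(p[max(0,v0-70):v0+60,u0-80:u0+80],None,fx=4,fy=4,interpolation=2)[:,:,::-1])
plan(.5303,-.0047,.32,3.5)
E
```

```text
[np.float64(-2.480315540021401), np.float64(-3.752504660307496)]
(array([   0,    0,    0,    0,    0,    0,  605,   20,  209,   21,   26,
         14,    0,    0,    0,    0,    0,    3, 1365]), array([0.  , 0.01, 0.02, 0.03, 0.04, 0.05, 0.06, 0.07, 0.08, 0.09, 0.1 ,
       0.11, 0.12, 0.13, 0.14, 0.15, 0.16, 0.17, 0.18, 0.19]))
331 224
t 18.1 ee [ 0.5301 -0.0047  0.1968] yaw 3.49 tilt [-2.e-04  0.e+00 -1.e+00] -> shift [ 0.      0.0006 -0.4927] turn -0.0002 q [-0.23  0.33  1.49 -0.    1.32 -0.29] F [ 0.59 -0.28 -3.75] w 0.0194 g 35.0
```

View pics/w5c.png

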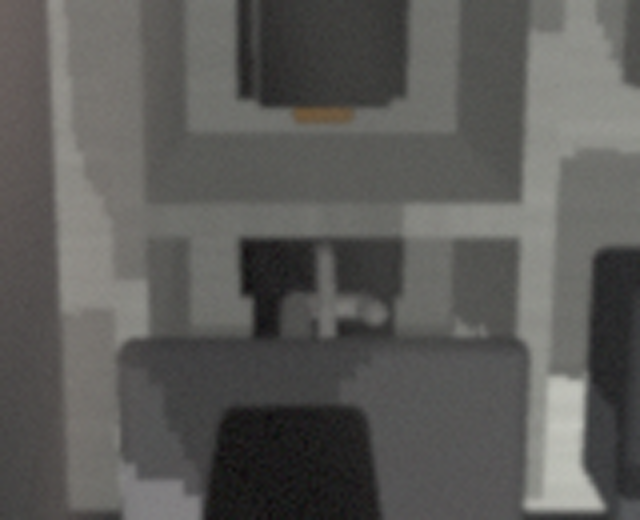

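The crop shows the hook through the bail at (325,300), with the module standing free of its clips (top at z≈68 mm). I'll lift it clear.

```bash
python3 -m creep '[[-1,[0,0,-0.01],0],[-1,[0,0,-0.03],0],[-1,[0,0,-0.06],0],[-1,[0,0,-0.1],0],[-1,[0,0,-0.15],0],[-1,[0,0,-0.2],0],[-1,[0,0,-0.25],0],[-1,[0,0,-0.3],0],[-1,[0,0,-0.35],0],[-1,[0,0,-0.4],0],[-1,[0,0,-0.44],0],[-1,[0,0,-0.47],0],[-1,[0,0,-0.485],0],[-1,[0,0,-0.49],0],[-1,[0,0,-0.49],0]]'|grep -E 'time|ee|ft'; python3 -c "
from h import *
plan(.459,.315,.32,3.5)"
```

```text
time: 19.6
ee_pos: [0.5301, -0.0047, 0.3192]
ft_force: [0.1, -0.2, -1.8]
t 19.6 ee [ 0.5301 -0.0047  0.3192] yaw 3.49 tilt [-5.e-04  1.e-04 -1.e+00] -> shift [ 1.2938 -0.2059 -0.0028] turn -0.0002 q [-0.23  0.27  1.25 -0.    1.62 -0.29] F [ 0.06 -0.23 -1.84] w 0.0197 g 35.0
```

```bash
python3 -m creep '[[-1,[0.01,-0.002,0],0],[-1,[0.03,-0.005,0],0],[-1,[0.06,-0.01,0],0],[-1,[0.1,-0.016,0],0],[-1,[0.15,-0.024,0],0],[-1,[0.21,-0.033,0],0],[-1,[0.27,-0.043,0],0],[-1,[0.33,-0.052,0],0],[-1,[0.39,-0.062,0],0],[-1,[0.45,-0.072,0],0],[-1,[0.51,-0.081,0],0],[-1,[0.57,-0.091,0],0],[-1,[0.63,-0.1,0],0],[-1,[0.69,-0.11,0],0],[-1,[0.75,-0.12,0],0],[-1,[0.81,-0.129,0],0],[-1,[0.86,-0.137,0],0],[-1,[0.9,-0.143,0],0],[-1,[0.93,-0.148,0],0],[-1,[0.95,-0.151,0],0]]'|grep -E 'time|ee|ft'; python3 -c "
from h import *
plan(.459,.315,.32,3.5)"
```

```text
time: 21.6
ee_pos: [0.4779, 0.2306, 0.3194]
ft_force: [-0.0, -1.1, -2.2]
t 21.6 ee [0.4779 0.2306 0.3194] yaw 3.5 tilt [ 0.e+00 -1.e-04 -1.e+00] -> shift [ 0.3416 -0.0549 -0.0023] turn 0.0002 q [ 0.23  0.27  1.25 -0.    1.62  0.17] F [-0.   -1.14 -2.17] w 0.0194 g 35.0
```

```bash
python3 -m creep '[[-1,[0.02,-0.003,0],0],[-1,[0.05,-0.008,0],0],[-1,[0.09,-0.015,0],0],[-1,[0.14,-0.023,0],0],[-1,[0.19,-0.031,0],0],[-1,[0.24,-0.039,0],0],[-1,[0.28,-0.045,0],0],[-1,[0.31,-0.05,0],0],[-1,[0.33,-0.053,0],0],[-1,[0.342,-0.055,0],0],[-1,[0.342,-0.055,0],0],[-1,[0.342,-0.055,0],0],[-1,[0.342,-0.055,0],0]]'|grep -E 'time|ee|ft'; python3 - <<'E'
from h import *
plan(.459,.315,.172,3.5)
p,d,c=snap('wrist','w6')
P,p=cloud('w6'); s=arm.sense(); e=s['ee_pos']
b=(abs(P[...,0]-e[0]-.0065)<.03)&(abs(P[...,1]-e[1])<.03)&(P[...,2]<.2195)&(P[...,2]>.12)
v,u=np.nonzero(b); print(b.sum(),np.histogram(P[b][:,2],bins=np.arange(.12,.22,.01)))
t=b&(P[...,2]>.183)&(P[...,2]<.197); print('block top',t.sum(),np.percentile(P[t],[2,50,98],axis=0).round(4))
u0,v0=int(u.mean()),int(v.mean()); print(u0,v0)
cv2.imwrite('pics/w6c.png',cv2.resize(p[max(0,v0-100):v0+100,max(0,u0-130):u0+130],None,fx=3,fy=3,interpolation=2)[:,:,::-1])
E
```

```text
time: 22.9
ee_pos: [0.4592, 0.3143, 0.3194]
ft_force: [0.4, -0.5, -1.8]
t 22.9 ee [0.4592 0.3143 0.3194] yaw 3.47 tilt [ 0.e+00 -1.e-04 -1.e+00] -> shift [ 0.003  -0.0006  0.5898] turn -0.0011 q [ 0.39  0.34  1.17 -0.    1.64  0.33] F [ 0.4  -0.53 -1.76] w 0.0196 g 35.0
1075 (array([  0,   0,   0,   0,  36,  70, 139, 602, 181]), array([0.12, 0.13, 0.14, 0.15, 0.16, 0.17, 0.18, 0.19, 0.2 , 0.21]))
block top 708 [[0.4514 0.3069 0.1853]
 [0.4651 0.3211 0.1909]
 [0.4803 0.3293 0.1924]]
332 220
```

View pics/w6c.png

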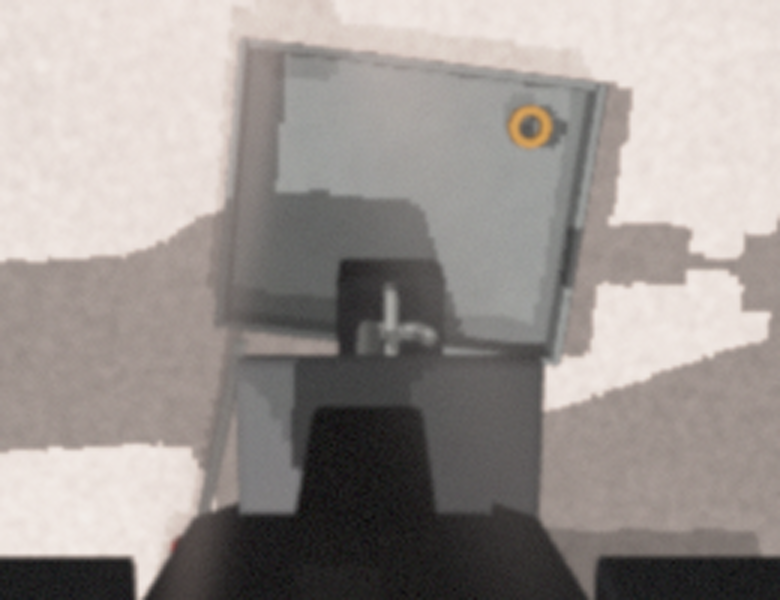

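The module hangs level from the hook at crop (390,310). The tray floor beneath it is clear and the bush is well away at (530,127). I'll lower it.

```bash
python3 -m creep '[[-1,[0,0,0.02],0],[-1,[0,0,0.05],0],[-1,[0,0,0.09],0],[-1,[0,0,0.14],0],[-1,[0,0,0.19],0],[-1,[0,0,0.24],0],[-1,[0,0,0.29],0],[-1,[0,0,0.34],0],[-1,[0,0,0.39],0],[-1,[0,0,0.44],0],[-1,[0,0,0.48],0],[-1,[0,0,0.52],0],[-1,[0,0,0.55],0],[-1,[0,0,0.57],0],[-1,[0,0,0.585],0],[-1,[0,0,0.595],0],[-1,[0,0,0.6],0],[-1,[0,0,0.6],0],[-1,[0,0,0.6],0]]'|grep -E 'time|ee|ft'; python3 -m creep '[[-1,[0,0,0.005],0],[-1,[0,0,0.01],0],[-1,[0,0,0.015],0],[-1,[0,0,0.02],0],[-1,[0,0,0.024],0],[-1,[0,0,0.024],0]]'|grep -E 'time|ee|ft'
```

```text
time: 24.85
ee_pos: [0.4592, 0.3146, 0.1697]
ft_force: [-0.0, 0.4, -1.8]
time: 25.45
ee_pos: [0.459, 0.3145, 0.1633]
ft_force: [-0.9, -0.5, -2.1]
```

```bash
python3 -m creep '[[-1,[0,0,0.002],0],[-1,[0,0,0.004],0],[-1,[0,0,0.006],0],[-1,[0,0,0.008],0],[-1,[0,0,0.01],0],[-1,[0,0,0.012],0],[-1,[0,0,0.014],0]]'|grep -E 'time|ee|ft'; python3 -m creep '[[-1,[0,0,0.004],0],[-1,[0,0,0.008],0],[-1,[0,0,0.012],0],[-1,[0,0,0.016],0],[-1,[0,0,0.02],0],[-1,[0,0,0.021],0],[-1,[0,0,0.021],0],[-1,[0,0,0.021],0]]'|grep -E 'time|ee|ft'; python3 -c "
from h import *
for i in range(3): snap('wrist','w7'); print(arm.sense()['ft_force'].round(2))
plan(.459,.3145,.1543,3.5)"
```

```text
time: 26.15
ee_pos: [0.4591, 0.3145, 0.1599]
ft_force: [-0.1, 0.3, -0.7]
time: 26.95
ee_pos: [0.4591, 0.3146, 0.1547]
ft_force: [-0.5, 0.4, -0.7]
[-0.92  0.98 -1.5 ]
[-0.75 -0.55 -1.74]
[ 0.04  0.2  -1.25]
t 27.1 ee [0.4591 0.3146 0.1547] yaw 3.5 tilt [ 0. -0. -1.] -> shift [-0.0003 -0.0003  0.0017] turn -0.0 q [ 0.39  0.42  1.47 -0.    1.25  0.33] F [ 0.04  0.2  -1.25] w 0.0193 g 35.0
```

```bash
python3 -m creep '[[-1,[0,-0.008,0.001],0],[-1,[0,-0.016,0.001],0],[-1,[0,-0.024,0.001],0],[-1,[0,-0.032,0.001],0],[-1,[0,-0.04,0.001],0]]'|grep -E 'time|ee|ft'; python3 -m creep '[[-1,[0,-0.01,0],0],[-1,[0,-0.02,0],0],[-1,[0,-0.03,0],0],[-1,[0,-0.04,0],0],[-1,[0,-0.06,0],0],[-1,[0,-0.08,0],0],[-1,[0,-0.1,0],0],[-1,[0,-0.1,0],0]]'|grep -E 'time|ee|ft'; python3 -c "
from h import *
snap('wrist','w7')
P,p=cloud('w7'); 
b=(abs(P[...,0]-.4656)<.03)&(abs(P[...,1]-.3145)<.03)
for lo,hi,n in((.029,.039,'top'),(.044,.058,'bail'),(0,.012,'floor')):
    t=b&(P[...,2]>lo)&(P[...,2]<hi); print(n,t.sum(),np.percentile(P[t],[2,50,98],axis=0).round(4).tolist() if t.any() else '')
plan(.459,.3145,.30,3.5)"
```

```text
time: 27.6
ee_pos: [0.4489, 0.3139, 0.1545]
ft_force: [0.7, -0.4, -1.0]
time: 28.4
ee_pos: [0.4235, 0.3125, 0.1546]
ft_force: [-0.1, 0.0, -1.6]
top 922 [[0.4512, 0.3065, 0.0309], [0.465, 0.319, 0.0335], [0.4804, 0.3296, 0.0351]]
bail 125 [[0.438, 0.3128, 0.0442], [0.465, 0.3181, 0.048], [0.4673, 0.3272, 0.0526]]
floor 2348 [[0.4366, 0.287, 0.0021], [0.4667, 0.3295, 0.0037], [0.495, 0.3439, 0.0074]]
t 28.45 ee [0.4239 0.3125 0.1546] yaw 3.51 tilt [ 2.e-04  0.e+00 -1.e+00] -> shift [-4.000e-04  1.408e-01 -5.817e-01] turn 0.0004 q [ 0.41  0.36  1.57 -0.    1.22  0.35] F [-0.04  0.76 -2.28] w 0.0197 g 35.0
```

The module stands upright in the tray (top at z≈33.5 mm) and the hook is clear of it. I'll lift and carry the picker back.

```bash
python3 -m creep '[[-1,[0,0,-0.05],0],[-1,[0,0,-0.15],0],[-1,[0,0,-0.3],0],[-1,[0,0,-0.45],0],[-1,[0,0,-0.56],0],[-1,[0,0,-0.6],0],[-1,[0,0,-0.6],0],[-1,[0,0,-0.6],0]]'|grep -E 'time|ee'; python3 -m creep '[[-1,[-0.1,0,0],0],[-1,[-0.25,0,0],0],[-1,[-0.4,0,0],0],[-1,[-0.55,0.03,0],0],[-1,[-0.7,0.06,0],0],[-1,[-0.85,0.1,0],0],[-1,[-1,0.12,0],0],[-1,[-1,0.12,0],0]]'|grep -E 'time|ee'; python3 -m creep '[[-1,[-0.1,0,0],0],[-1,[-0.25,0,0],0],[-1,[-0.4,0.02,0],-0.1],[-1,[-0.55,0.04,0],-0.2],[-1,[-0.7,0.08,0],-0.3],[-1,[-0.85,0.1,0],-0.4],[-1,[-1,0.12,0],-0.49],[-1,[-1,0.12,0],-0.49],[-1,[-1,0.12,0],-0.49]]'|grep -E 'time|ee';  python3 -c "
from h import *
plan(.474,-.2961,.298,17.54)"
```

```text
time: 29.25
ee_pos: [0.4238, 0.3122, 0.3031]
time: 30.05
ee_pos: [0.4695, 0.0613, 0.3025]
time: 30.95
ee_pos: [0.5143, -0.1826, 0.303]
t 30.95 ee [ 0.5143 -0.1826  0.303 ] yaw 17.48 tilt [-0.0022  0.0018 -1.    ] -> shift [-0.3847 -0.2903  0.0195] turn -0.0022 q [-0.56  0.31  1.24  0.    1.59 -0.86] F [ 0.23  1.17 -0.98] w 0.0197 g 35.0
```

```bash
python3 -m creep '[[-1,[-0.12,-0.09,0],0],[-1,[-0.25,-0.19,0],0],[-1,[-0.34,-0.26,0],0],[-1,[-0.385,-0.29,0],0],[-1,[-0.385,-0.29,0],0],[-1,[-0.385,-0.29,0],0],[-1,[-0.385,-0.29,0],0]]'|grep -E 'time|ee';  python3 -c "
from h import *
plan(.474,-.2961,.265,17.54)"
```

```text
time: 31.65
ee_pos: [0.475, -0.2951, 0.3046]
t 31.65 ee [ 0.475  -0.2951  0.3046] yaw 17.63 tilt [ 3.e-04  2.e-04 -1.e+00] -> shift [-0.0027 -0.0052  0.1584] turn 0.0033 q [-0.77  0.34  1.19  0.    1.6  -1.07] F [ 0.77 -0.09 -1.47] w 0.0193 g 35.0
```

```bash
python3 -m creep '[[-1,[-0.003,-0.005,0.06],0.003],[-1,[-0.003,-0.005,0.12],0.003],[-1,[-0.003,-0.005,0.158],0.003],[-1,[-0.003,-0.005,0.158],0.003],[-1,[-0.003,-0.005,0.158],0.003],[-1,[-0.003,-0.005,0.158],0.003]]'|grep -E 'time|ee';  python3 -c "
from h import *
plan(.474,-.2961,.16,17.54)
snap('wrist','w8')
P,p=cloud('w8'); s=arm.sense(); A=R.from_rotvec(s['tcp_rot']).as_matrix(); Q=(P-s['ee_pos'])@A
m=(abs(Q[...,0])<.01)&(Q[...,1]>-.02)&(Q[...,1]<.03)&(Q[...,2]>.09)&(Q[...,2]<.1235)
print(m.sum(),np.percentile(Q[m]*1000,[2,50,98],axis=0).round(1))"
```

```text
time: 32.25
ee_pos: [0.4737, -0.2977, 0.2658]
t 32.25 ee [ 0.4737 -0.2977  0.2658] yaw 17.47 tilt [ 1.1e-03 -9.0e-04 -1.0e+00] -> shift [0.0063 0.0026 0.4232] turn -0.0026 q [-0.77  0.36  1.28  0.    1.51 -1.08] F [ 0.   -0.59 -1.91] w 0.0197 g 35.0
174 [[ -0.6  -0.8  91.9]
 [  2.6   8.4 112.5]
 [  4.   18.5 116. ]]
```

```bash
python3 -m creep '[[-1,[0.004,0.002,0.03],0],[-1,[0.004,0.002,0.06],0],[-1,[0.004,0.002,0.09],0],[-1,[0.004,0.002,0.12],0],[-1,[0.004,0.002,0.15],0],[-1,[0.004,0.002,0.18],0],[-1,[0.004,0.002,0.18],0],[-1,[0.004,0.002,0.18],0]]'|grep -E 'time|ee|ft';  python3 -c "
from h import *
plan(.474,-.2961,.159,17.54)"
```

```text
time: 33.1
ee_pos: [0.4736, -0.2966, 0.22]
ft_force: [-1.1, -0.2, -0.8]
t 33.1 ee [ 0.4736 -0.2966  0.22  ] yaw 17.45 tilt [-0.  0. -1.] -> shift [0.0016 0.0022 0.2439] turn -0.0033 q [-0.77  0.38  1.37  0.    1.4  -1.07] F [-1.12 -0.24 -0.84] w 0.0193 g 35.0
```

```bash
python3 -m creep '[[-1,[0.0016,0.002,0.04],-0.003],[-1,[0.0016,0.002,0.08],-0.003],[-1,[0.0016,0.002,0.12],-0.003],[-1,[0.0016,0.002,0.16],-0.003],[-1,[0.0016,0.002,0.2],-0.003],[-1,[0.0016,0.002,0.23],-0.003],[-1,[0.0016,0.002,0.244],-0.003],[-1,[0.0016,0.002,0.244],-0.003],[-1,[0.0016,0.002,0.244],-0.003]]'|grep -E 'time|ee|ft'; python3 -m creep '[[-1,[0,0,0.004],0],[-1,[0,0,0.008],0],[-1,[0,0,0.008],0]]'|grep -E 'time|ee|ft'
```

```text
time: 34.0
ee_pos: [0.4741, -0.2962, 0.1593]
ft_force: [0.1, 0.1, -1.1]
time: 34.3
ee_pos: [0.4739, -0.2961, 0.157]
ft_force: [1.0, -0.3, -1.3]
```

```bash
python3 -m creep '[[-1,[0,0,0.003],0],[-1,[0,0,0.003],0]]'|grep -E 'time|ee|ft'; python3 -m creep '[[-1,[0,0,0.002],0],[-1,[0,0,0.002],0]]'|grep -E 'time|ee|ft';  python3 -m creep '[[-1,[0,0,0.001],0],[-1,[0,0,0.001],0]]'|grep -E 'time|ee|ft'
```

```text
time: 34.5
ee_pos: [0.4739, -0.2961, 0.1561]
ft_force: [-0.6, 0.4, -0.6]
time: 34.7
ee_pos: [0.474, -0.2961, 0.1558]
ft_force: [0.1, 0.6, 0.6]
time: 34.9
ee_pos: [0.4741, -0.2961, 0.1558]
ft_force: [0.1, 1.2, 0.7]
```

Flange contact is at z=0.1558, the same as at pick-up. I'll open the fingers slowly and rise.

```bash
python3 -m creep '[[-0.45,[0,0,0],0],[-0.45,[0,0,0],0],[-0.3,[0,0,0],0],[0,[0,0,0],0],[0.2,[0,0,0],0],[0.2,[0,0,0],0],[0.2,[0,0,0],0],[0.2,[0,0,0],0]]'; python3 -m creep '[[0.2,[0,0,-0.1],0],[0.2,[0,0,-0.25],0],[0.2,[0,0,-0.4],0],[0.2,[0,0,-0.55],0],[0.2,[0,0,-0.7],0],[0.2,[0.2,0,-0.8],0],[0.2,[0.4,0,-0.8],0],[0.2,[0.5,0,-0.8],0],[0.2,[0.5,0,-0.8],0],[0.2,[0.5,0,-0.8],0]]'|grep -E 'time|ee|ft'; python3 - <<'E'
from h import *
snap('top','t9'); snap('scene','s9')
P,p=cloud('t9')
def rect(zlo,zhi,u0,u1,v0,v1,name):
    m=np.zeros((480,640),bool); m[v0:v1,u0:u1]=1; m&=(P[...,2]>zlo)&(P[...,2]<zhi); q=P[m]
    if len(q)<3: return print(name,len(q))
    r=cv2.minAreaRect((q[:,:2]*1000).astype(np.float32)); print(name,len(q),np.round(r[0],1),np.round(r[1],1),round(r[2],1),np.round(np.median(q[:,2]),4))
rect(.18,.23,395,465,220,290,'handle'); rect(.024,.045,168,205,232,285,'module')
cv2.imwrite('pics/t9c.png',cv2.resize(p[140:320,140:540],None,fx=2,fy=2,interpolation=2)[:,:,::-1])
E
```

```text
time: 35.7
ee_pos: [0.4739, -0.2961, 0.1555]
tcp_rot: [1.857, 2.534, -0.0]
ft_force: [-0.0, -0.1, -0.5]
width: 0.053
gripper_force: 0.0
time: 36.7
ee_pos: [0.4363, -0.1768, 0.3557]
ft_force: [-0.0, 0.1, -0.2]
handle 0
module 151 [442.8 299.5] [71.5 59.9] 0.3 0.0317
```

View pics/t9c.png

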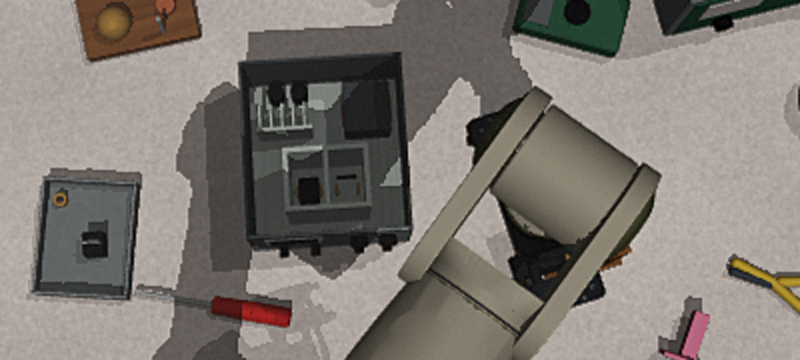

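The module stands in the tray, the blank is still in its bay, and the bush and screwdriver haven't moved. The arm hides the stand in this view, so I'll check the picker with the scene camera's depth.

```bash
python3 - <<'E'
from h import *
snap('wrist','w9')
for f in('scene0','s9','w9'):
    P,p=cloud(f); c=np.array([.4743,-.295]); r=np.linalg.norm(P[...,:2]-c,axis=-1)
    m=(r<.04)&(P[...,2]>.15)&(P[...,2]<.23); t=m&(P[...,2]>.197)&(P[...,2]<.204)
    fl=(r<.06)&(P[...,2]>.1385)&(P[...,2]<.144)
    print(f,m.sum(),'top',t.sum(),np.median(P[t],0).round(4) if t.any() else '', 'zmax',np.percentile(P[m][:,2],98).round(4) if m.any() else '','flange',fl.sum(),np.median(P[fl],0).round(4) if fl.any() else '')
E
```

```text
scene0 217 top 41 [ 0.4776 -0.2935  0.2004] zmax 0.2022 flange 113 [ 0.4894 -0.2868  0.1411]
s9 215 top 38 [ 0.4775 -0.2933  0.2   ] zmax 0.2024 flange 125 [ 0.4897 -0.2871  0.141 ]
w9 760 top 377 [ 0.4741 -0.2932  0.2005] zmax 0.2019 flange 1011 [ 0.4831 -0.2888  0.1406]
```

The picker sits in the stand just as before. I'll hand in.

```bash
python3 -c "
from rig import arm
print(arm.hand_in())"
```

```text
the job is handed in; nothing more can be done
None
```

I drew the bailed module out with the hook and set it upright on the tray floor, put the picker back in its stand as it was, and handed the job in at about 37 s of the 72 s allowed; the hand-in gave no verdict.

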